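# Clear a test-fixture cover of turnings, then lift it level

## Task

Take the red scraper block and wipe the four copper turnings off the fixture's cover plate into the grey trough beside it (they are sharp: never push them with the fingers), then put the scraper down on the bench. Then lift the cover by its black handle, about 10 cm straight up off the blue base, and finish while holding it there steady and level, so the contact pins below can be inspected. Never tip the cover, and leave the flux tin and the screwdriver where they are.

Things in the scene. Friction and masses are not known exactly. Their poses are not given: they have to be found in the camera images.
- fixture_base: Blue tub bolted to the bench, 216 (x) x 186 (y) mm, walls 35 mm high, with a grey trough 76 mm wide fixed along its -y side. Origin: centre of the tub's underside, on the bench; z up. The cover lies in a rebate, its underside 30 mm above this origin, 3 mm clear at each side, held only by its weight. Bare contact pins stand inside.
- trough (a point): Centre of the trough's floor, 4 mm above the bench, axes as the base. The trough is inside 208 mm (x) x 72 mm (y), its outer walls 32 mm high. It begins at the base's wall, 8 mm beyond the edge of the cover and lower than the cover's top.
- cover: Loose bare aluminium cover plate, 200 (x) x 170 (y) x 8 mm, 0.4 to 0.7 kg, its centre of mass under the handle. Origin: centre of its underside; z up, axes as the base. A rim 6 mm wide and 8 mm high runs on the plate along the -x, +x and +y edges; the -y edge, towards the trough, is open.
- cover_handle (a point): Middle of the black bridge handle's bar, 47 mm above the cover's origin. The bar is 100 mm long along the cover's y, 14 mm wide (x) and 14 mm high, on two 14 mm posts at y = +-43 mm; 32 mm free below the bar. Pinch it across x.
- cover_lane (a point): Middle of the lane on the cover's top face where the turnings lie: at x = -52 mm, y = 0, z = 8 mm of the cover. The lane runs along y and is free from the rim (x = -94 mm) to the handle posts (x = -7 mm) and from the open edge y = -85 mm to the rim at y = +79 mm. The turnings all lie within 17 mm of its middle line and between y = -60 and +33 mm.
- chip_0: One of four loose curled copper turnings, 13 x 13 x 7 mm, 12 g, lying flat on the cover. Origin: centre of its underside.
- chip_1: One of four loose curled copper turnings, 13 x 13 x 7 mm, 12 g, lying flat on the cover. Origin: centre of its underside.
- chip_2: One of four loose curled copper turnings, 13 x 13 x 7 mm, 12 g, lying flat on the cover. Origin: centre of its underside.
- chip_3: One of four loose curled copper turnings, 13 x 13 x 7 mm, 12 g, lying flat on the cover. Origin: centre of its underside.
- scraper: Red scraper block with a black rubber blade, standing on its blade on the bench, 60 (x) x 20 (y) x 60 mm high, about 0.14 kg. Origin: centre of the blade's underside; z up. Pinch it across y (20 mm): the grip part is 46 mm wide in x and reaches from 22 to 60 mm above the origin. It wipes along its y; the two faces are alike.
- flux_tin: White round tin, 52 mm across, 22 mm high, loose bystander. Origin: centre of its underside.
- driver: Green screwdriver with a yellow end, 151 mm long and 17 mm thick, lying loose on the bench; bystander. Origin: under its middle.
Not all that is in view belongs to the job. There is more than one size of the scraper; the job needs the middle-sized.

How it is judged:
By the outcome, as a careful person would: the job done as asked, in the order asked, and still so for the second after the job is handed in, while the arm keeps its last pose, push and grip.
It also fails if it takes over 72 s, if anything falls off the work surface, if the arm or the gripper's body presses on something with over 40 N, if the wrist force passes 120 N, or if a joint passes its speed limit or range.

## Robot

A 6-joint arm with a two-finger parallel gripper is mounted at the origin on a cart in front of the work surface, level with it; the furniture and walls round the work are solid. World frame = base frame: x ahead of the robot, y to its left, z up, the work surface at z = 0. Lengths are in m, angles in rad, forces in N, time in s.
With the tool pointing down it reaches from about 0.375 to 0.9 m from the base axis. Payload 3.1 kg.
Tool frame: the origin (TCP) lies on the centre line of the jaws, within the pads' length; the fingertips stand 14 mm ahead of it and the grasp point (between the pads) lies 5 mm behind it; z points along the fingers, y is the line along which they close (so a half turn about z gives the same grasp; the last joint's range is limited). The gripper opens to 87 mm and grips with 3 to 60 N. Pads are 19 mm wide; open, the fingers measure 117 mm over their backs; the gripper's body (75 mm by 190 mm) begins 51 mm behind the grasp point.
Start: joints at [-1.315, 0.527, 1.433, -0, 1.181, -0.178], TCP at [0.263, -0.567, 0.237] pointing down, gripper open.
Joint ranges: [-3.08, 3.08], [-0.75, 2.2], [0.22, 2.44], [-1.43, 4.57], [0, 2.65], [-2.85, 2.85]. Speed limits (rad/s): [2.79, 2.79, 3.14, 3.14, 3.14, 3.14].

## Interface

Orientations are given as a unit quaternion [x, y, z, w].
In Python, from rig import robot gives the robot as it stands.
- The arm moves only by the tool move_arm, never from a script. Its argument "commands" is a list of rows, each an object with "hand": the finger opening in cm, from 0 to 8.7; "travel": the shift along the tool's x, y, z in cm, a list of three; "twist": the turn, a rotation vector about the tool's x, y, z in degrees, a list of three. In form: [{"hand": hand, "travel": [dx, dy, dz], "twist": [wx, wy, wz]}, ...]. A call has 1 to 5 rows; each row shifts and turns the commanded pose from where the row before left it, along the tool's axes as they then stand; what a row does not reach is not made up. A row lasts 1/12 s, in which the tool goes at most 41.7 mm and 7.16 degrees, less where a joint would pass 70% of its speed; a pose out of reach is approached as far as the arm can. A call is refused whole if a number of a shift passes 4.17 or a number of a turn 7.16, either way. A call with a gripper value outside its range is refused whole. The fingers move at their own pace and stop on an object; "force" is the grip in N (left out, the last holds). Time passes only in rows, so rows that do not move let the fingers close. It gives the time, the measured TCP pose, the force, the opening and the grip force at its end, in the units of the state.
- robot.get_obs(): the state, without advancing time (a new reading comes with each control period).
- robot.camera(name): name is "side" or "top"; returns a dict with "frame" (420x560x3 uint8, red, green, blue), "fov_y" (degrees; the focal length in pixels is half the picture's height over the tangent of half this angle, whatever the lens; pixels are square), "cx", "cy" (the principal point, pixels), "extrinsics" (4x4, takes a point from camera to world coordinates). Camera axes: x right, y down, z forward; pixel columns grow to the right and rows downward; lengths in m; the calibration is good to about 2 mm. A picture is of the moment at which its call begins. There is no depth.
- robot.hand_in(): hands the job in; it is judged then, once.
The state is a dict: "time": time; "q": joint angles; "joint_velocities": joint speeds; "joint_torque": joint torques, N m; "position": TCP position; "tool_rot": TCP orientation; "ft_force": force on the tool from outside, world axes, zero at the start; "moment": the same for the moment, N m; "grip_width": finger opening in m; "grip_force": force on a finger pad.
Only numpy, scipy, OpenCV 4.12 (cv2) and the standard library are available. Lean on these libraries where they do the work, as an engineer would, in place of code of your own. Each camera call takes 0.05 s, during which the arm holds its last target. There are 200 camera calls.

## Working session

There is one attempt and no reset: what is moved stays moved. The work goes in short steps, Python scripts to look and compute and a tool call to move; the robot and the scene stay as the last step left them, time stands still between calls to the robot, and variables do not carry over. Pictures are saved under pics/ and viewed, at most 11 in all, crops included, and the job is handed in when it is done.

Besides the shell and the picture viewer there is one more tool, called after ">>>" by a JSON object that holds its "fn" and its "kwargs". move_arm: Moves the arm, as the interface text tells. Its arguments: {"type":"object","properties":{"commands":{"type":"array"},"force":{"type":"number"}},"required":["commands"]}

```bash
mkdir -p pics
python3 - <<'E'
from rig import robot
import cv2,pickle
for n in("side","top"):
    c=robot.camera(n); pickle.dump(c,open(f"pics/{n}0.pkl","wb"))
    cv2.imwrite(f"pics/{n}0.png",c["frame"][:,:,::-1]); print(n,c["fov_y"],c["cx"],c["cy"],c["extrinsics"].round(3).tolist())
o=robot.get_obs();print({k:(v if not hasattr(v,'round') else v.round(3)) for k,v in o.items()})
E
```

```text
side 54.902876014185644 272.045769507798 207.64041379854547 [[-0.858, -0.239, 0.454, -0.178], [-0.514, 0.395, -0.762, 1.063], [0.003, -0.887, -0.462, 0.753], [0.0, 0.0, 0.0, 1.0]]
top 55.27135975823967 282.91055855832445 208.80215472937758 [[0.002, -0.978, 0.207, 0.177], [-1.0, -0.002, 0.004, -0.041], [-0.003, -0.207, -0.978, 1.432], [0.0, 0.0, 0.0, 1.0]]
{'time': 0.1, 'q': array([-1.315,  0.528,  1.434,  0.   ,  1.181, -0.178]), 'joint_velocities': array([ 0.   , -0.002, -0.003,  0.   , -0.   , -0.001]), 'joint_torque': array([  0.   , -44.098, -17.715,   0.063,   0.053,  -0.   ]), 'position': array([ 0.263, -0.566,  0.236]), 'tool_rot': array([ 0.976,  0.216, -0.   , -0.001]), 'ft_force': array([0.164, 0.428, 0.215]), 'moment': array([ 0.028, -0.026,  0.041]), 'grip_force': 0.0, 'grip_width': 0.08688743254842832}
```

View pics/top0.png

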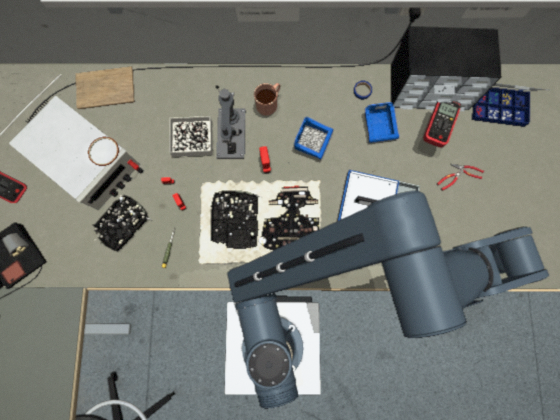

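View pics/side0.png

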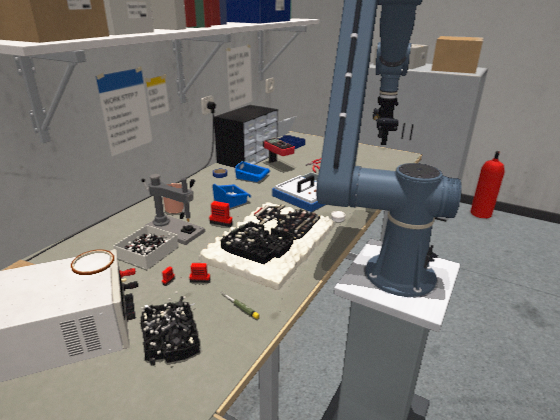

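The top view shows three red scraper-like blocks: large at (265,159), middle at (180,201) and small at (167,181). In the side view they are at (220,211), (200,271) and (168,275). The fixture at top (370,190) is partly hidden by the arm. The tin is at side (338,216) and the driver at top (168,248). I'll measure the three blocks and take one close crop.

```bash
cat > h.py <<'E'
import numpy as np,cv2,pickle
from scipy.spatial.transform import Rotation as R
def ray(c,p):
    f=c["frame"].shape[0]/2/np.tan(np.radians(c["fov_y"]/2)); E=c["extrinsics"]
    d=E[:3,:3]@np.array([(p[0]-c["cx"])/f,(p[1]-c["cy"])/f,1]); return E[:3,3],d/np.linalg.norm(d)
def plane(c,p,z):
    o,d=ray(c,p); return o+d*(z-o[2])/d[2]
def tri(c1,p1,c2,p2):
    (o1,d1),(o2,d2)=ray(c1,p1),ray(c2,p2)
    s=np.linalg.lstsq(np.c_[d1,-d2],o2-o1,rcond=None)[0]
    a,b=o1+s[0]*d1,o2+s[1]*d2; return (a+b)/2,np.linalg.norm(a-b)
def proj(c,P):
    f=c["frame"].shape[0]/2/np.tan(np.radians(c["fov_y"]/2)); E=c["extrinsics"]
    q=E[:3,:3].T@(np.asarray(P)-E[:3,3]); return np.array([c["cx"]+f*q[0]/q[2],c["cy"]+f*q[1]/q[2]])
def load(n): return pickle.load(open(f"pics/{n}.pkl","rb"))
def reds(c):
    h=cv2.cvtColor(c["frame"],cv2.COLOR_RGB2HSV); m=(((h[...,0]<8)|(h[...,0]>172))&(h[...,1]>150)&(h[...,2]>60)).astype(np.uint8)
    n,l,s,ce=cv2.connectedComponentsWithStats(m)
    return m,[(s[i],ce[i].round(1),cv2.minAreaRect(np.argwhere(l==i)[:,::-1].astype(np.float32))) for i in range(1,n) if s[i][4]>20]
E
python3 - <<'E'
from h import *
for n in("top0","side0"):
    c=load(n); print(n)
    for s,ce,r in reds(c)[1]: print(s.tolist(),ce,np.round(r[1],1),round(r[2]))
t,s=load("top0"),load("side0")
a=cv2.resize(t["frame"][140:280,130:330],None,fx=4,fy=4,interpolation=cv2.INTER_CUBIC)[:300]
b=cv2.resize(s["frame"][190:310,140:280],None,fx=4,fy=4,interpolation=cv2.INTER_CUBIC)[:,:]
a=cv2.resize(t["frame"][145:220,150:290],None,fx=5,fy=5,interpolation=cv2.INTER_CUBIC)
b=cv2.resize(s["frame"][195:290,150:240],None,fx=3.9,fy=2.3*0+3.9,interpolation=cv2.INTER_CUBIC)
o=np.zeros((600,800,3),np.uint8);o[:375,:700]=a;
b=cv2.resize(s["frame"][195:290,150:290],None,fx=2.35,fy=2.35,interpolation=cv2.INTER_CUBIC);o[377:600,:b.shape[1]]=b[:223]
cv2.imwrite("pics/crop1.png",o[:,:,::-1])
E
```

```text
top0
[424, 103, 26, 44, 240] [433.6 132.2] [23.9 40.3] 21
[260, 147, 11, 26, 193] [264.7 159. ] [25.7  7.8] 79
[128, 160, 11, 10, 51] [133.2 164.6] [11.5  4.4] 40
[0, 172, 26, 31, 114] [ 15.4 188.6] [30.  21.9] 27
[161, 177, 13, 6, 56] [166.9 180.1] [ 5. 12.] 90
[442, 178, 15, 12, 29] [449.4 183.9] [ 2.3 17.8] 51
[173, 193, 13, 17, 97] [178.8 201.2] [17.5  5.6] 61
side0
[185, 0, 11, 27, 236] [189.8  12.6] [26.3  9. ] 86
[204, 0, 16, 27, 373] [211.4  12.2] [26.3 14.6] 86
[264, 141, 31, 15, 215] [278.5 149.1] [30.4 11.1] 10
[471, 158, 33, 60, 1255] [487.4 188.6] [22.7 60.9] 15
[209, 201, 23, 23, 386] [220.  212.2] [22.3 20.5] 8
[189, 263, 21, 18, 293] [198.9 271.7] [20.1 16.9] 4
[162, 266, 12, 18, 142] [167.3 274.7] [11.3 16.3] 45
[119, 268, 16, 9, 90] [127.2 272.1] [ 6.1 15.3] 79
```

View pics/crop1.png

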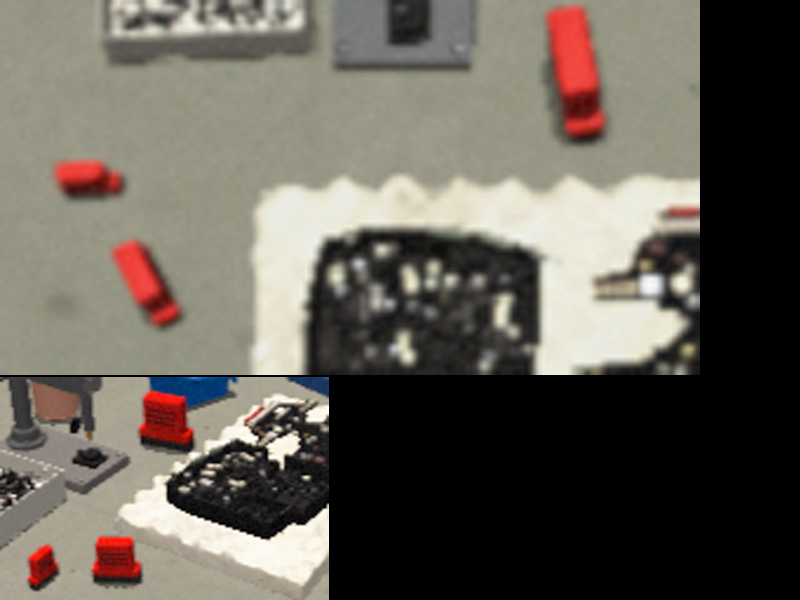

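The crop shows a large block on the right, a small one at left and the middle one at top (179,201) / side (199,272). All three stand on black blades. I'll fit pose and size by silhouette in both views.

```bash
cat > fit.py <<'E'
from h import *
from scipy.optimize import minimize
def box(lo,hi): return np.array([[x,y,z] for x in(lo[0],hi[0]) for y in(lo[1],hi[1]) for z in(lo[2],hi[2])],float)
def render(c,boxes,K=8,roi=None):
    x0,y0,x1,y1=roi; im=np.zeros(((y1-y0)*K,(x1-x0)*K),np.uint8)
    for b in boxes:
        p=np.array([(proj(c,q)-[x0,y0]+.5)*K-.5 for q in b]); cv2.fillConvexPoly(im,cv2.convexHull(p.astype(np.float32)).round().astype(np.int32),255)
    return cv2.resize(im,(x1-x0,y1-y0),interpolation=cv2.INTER_AREA)/255.
def cost(v,views,zlo=6):
    x,y,a,s=v; M=R.from_euler('z',a).as_matrix()
    bs=[box((-.023,-.01,.022),(.023,.01,.06)),box((-.03,-.01,zlo/1000),(.03,.01,.022))]
    bs=[(b*s)@M.T+[x,y,0] for b in bs]; return sum(np.abs(render(c,bs,roi=r)-m).sum() for c,m,r in views)
def view(c,ctr,w=22):
    x,y=map(int,ctr); r=(x-w,y-w,x+w,y+w); f=c["frame"][r[1]:r[3],r[0]:r[2]].astype(float)
    red=f[...,0]-np.maximum(f[...,1],f[...,2]); m=np.clip(red/90,0,1)
    return c,m,r
E
python3 - <<'E'
from fit import *
t,s=load("top0"),load("side0")
for nm,pt,ps,w in(("mid",(179,201),(199,272),13),("small",(167,180),(167,275),9),("large",(265,159),(220,212),18)):
    P,e=tri(t,pt,s,ps); V=[view(t,pt,w),view(s,ps,w)]
    best=min((minimize(cost,[P[0],P[1],a,1.],args=(V,),method="Nelder-Mead",options=dict(initial_simplex=np.array([[P[0],P[1],a,1]]+[[P[0]+.01*(i==0),P[1]+.01*(i==1),a+.3*(i==2),1+.2*(i==3)] for i in range(4)]))) for a in np.arange(0,3.1,.5)),key=lambda r:r.fun)
    print(nm,P.round(3),round(e,4),best.x.round(4),round(best.fun,1),V[0][1].sum(),V[1][1].sum())
E
```

```text
mid [0.503 0.338 0.031] 0.0037 [0.5049 0.3401 0.5028 0.9868] 88.7 123.48888888888888 326.3555555555555
small [0.584 0.389 0.021] 0.0033 [0.5836 0.3896 1.6045 0.7184] 49.1 79.89999999999999 162.96666666666664
large [0.657 0.031 0.048] 0.007 [0.6616 0.0316 3.3324 1.3968] 133.0 224.35555555555555 422.99999999999994
```

Size 0.99 of nominal for the middle block at (0.505, 0.340), yaw 0.503, so the choice is confirmed; the others fit at 0.72 and 1.40. Moving above it.

>>> {"fn": "move_arm", "kwargs": {"commands": [{"hand":8.7,"travel":[2,-1.5,0],"twist":[0,0,-3.9]},{"hand":8.7,"travel":[3,-2.3,0],"twist":[0,0,0]},{"hand":8.7,"travel":[3,-2.3,0],"twist":[0,0,0]},{"hand":8.7,"travel":[3,-2.3,0],"twist":[0,0,0]},{"hand":8.7,"travel":[3,-2.3,0],"twist":[0,0,0]}]}}

```text
time: 0.52
position: [0.3361, -0.4045, 0.2361]
tool_rot: [0.969, 0.248, -0.0, -0.001]
ft_force: [0.2, 0.5, 0.9]
grip_width: 0.0873
grip_force: 0.0
```

>>> {"fn": "move_arm", "kwargs": {"commands": [{"hand":8.7,"travel":[3,-2.3,0],"twist":[0,0,0]},{"hand":8.7,"travel":[3,-2.3,0],"twist":[0,0,0]},{"hand":8.7,"travel":[3,-2.3,0],"twist":[0,0,0]},{"hand":8.7,"travel":[3,-2.3,0],"twist":[0,0,0]},{"hand":8.7,"travel":[3,-2.3,0],"twist":[0,0,0]}]}}

```text
time: 0.93
position: [0.4121, -0.2314, 0.2364]
tool_rot: [0.969, 0.249, -0.0, -0.0]
ft_force: [0.4, 0.2, -0.4]
grip_width: 0.0873
grip_force: 0.0
```

>>> {"fn": "move_arm", "kwargs": {"commands": [{"hand":8.7,"travel":[2,-3,0.6],"twist":[0,0,0]},{"hand":8.7,"travel":[2,-3,0.6],"twist":[0,0,0]},{"hand":8.7,"travel":[2,-3,0.6],"twist":[0,0,0]},{"hand":8.7,"travel":[2,-3,0.6],"twist":[0,0,0]},{"hand":8.7,"travel":[2,-3,0.6],"twist":[0,0,0]}]}}

```text
time: 1.35
position: [0.4269, -0.0519, 0.2062]
tool_rot: [0.969, 0.249, -0.0, -0.0]
ft_force: [0.2, 0.1, -0.2]
grip_width: 0.0871
grip_force: 0.0
```

>>> {"fn": "move_arm", "kwargs": {"commands": [{"hand":8.7,"travel":[2,-3,0.6],"twist":[0,0,0]},{"hand":8.7,"travel":[2,-3,0.6],"twist":[0,0,0]},{"hand":8.7,"travel":[2,-3,0.6],"twist":[0,0,0]},{"hand":8.7,"travel":[2,-3,0.6],"twist":[0,0,0]},{"hand":8.7,"travel":[2,-3,0.6],"twist":[0,0,0]}]}}

```text
time: 1.77
position: [0.4422, 0.1278, 0.1761]
tool_rot: [0.969, 0.249, -0.0, -0.0]
ft_force: [0.7, -0.1, 1.0]
grip_width: 0.0869
grip_force: 0.0
```

>>> {"fn": "move_arm", "kwargs": {"commands": [{"hand":8.7,"travel":[2.6,-2.6,0.6],"twist":[0,0,0]},{"hand":8.7,"travel":[2.6,-2.6,0.6],"twist":[0,0,0]},{"hand":8.7,"travel":[2.6,-2.6,0.6],"twist":[0,0,0]},{"hand":8.7,"travel":[2.6,-2.6,0.6],"twist":[0,0,0]},{"hand":8.7,"travel":[2.6,-2.6,0.6],"twist":[0,0,0]}]}}

```text
time: 2.18
position: [0.4936, 0.3044, 0.1458]
tool_rot: [0.968, 0.249, -0.0, 0.0]
ft_force: [0.7, -0.4, -0.5]
grip_width: 0.0869
grip_force: 0.0
```

>>> {"fn": "move_arm", "kwargs": {"commands": [{"hand":8.7,"travel":[2.7,-2.6,0.6],"twist":[0,0,0]},{"hand":8.7,"travel":[0,0,0],"twist":[0,0,0]}]}}

```text
time: 2.35
position: [0.5068, 0.3444, 0.1394]
tool_rot: [0.968, 0.251, 0.002, -0.001]
ft_force: [0.6, 0.6, 0.6]
grip_width: 0.0868
grip_force: 0.0
```

Run:
```python
from rig import robot
from h import *
F=[]
for n in("side","top"):
    c=robot.camera(n); pickle.dump(c,open(f"pics/{n}1.pkl","wb")); F.append(c["frame"])
o=np.vstack([cv2.resize(F[1][155:235,325:465],None,fx=5,fy=5,interpolation=cv2.INTER_CUBIC)[:,:700],])
b=cv2.resize(F[0][165:225,260:360],None,fx=3.3,fy=3.3,interpolation=cv2.INTER_CUBIC)
im=np.zeros((600,700,3),np.uint8); im[:400]=o; im[400:598,:330]=b; cv2.imwrite("pics/crop2.png",im[:,:,::-1])
print(robot.get_obs()["position"],robot.get_obs()["q"].round(2))
```

```text
[0.5043583  0.33935472 0.13953352] [ 0.41  0.63  1.56 -0.    0.96  1.47]
```

View pics/crop2.png

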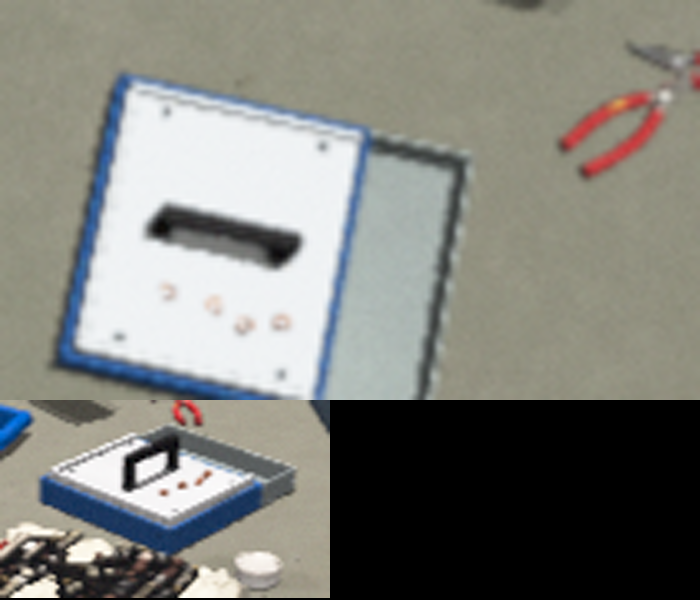

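The crop shows the cover with its handle bar at top px (370,202), four turnings at about (359,213), (367,216), (374,220) and (381,219), and the trough on the right, which is -y. The tin is at side (338,216). I'll fit the fixture pose with a colour-class model in both views.

```bash
cat > fixfit.py <<'E'
from fit import *
def parts(v,zc=0.,zs=1):
    x,y,a=v[:3]; M=R.from_euler('z',a).as_matrix(); T=lambda b:b@M.T+[x,y,0]
    base=[T(box((-.108,-.093,0),(.108,.093,.035)))]
    z=.030+zc
    cov=[T(box((-.1,-.085,z),(.1,.085,z+.008))),T(box((-.1,-.085,z),(-.094,.085,z+.016))),T(box((.094,-.085,z),(.1,.085,z+.016))),T(box((-.1,.079,z),(.1,.085,z+.016)))]
    h=[T(box((-.007,-.05,z+.040),(.007,.05,z+.054)))]+[T(box((-.007,s*.043-.007,z+.008),(.007,s*.043+.007,z+.047))) for s in(-1,1)]
    return base,cov,h
def masks(c,r):
    f=c["frame"][r[1]:r[3],r[0]:r[2]].astype(float)
    blue=np.clip((f[...,2]-f[...,0]-30)/60,0,1); black=np.clip((75-f.max(2))/40,0,1); white=np.clip((f.min(2)-190)/25,0,1)
    return blue,black,white
def fcost(v,views,zc=0):
    tot=0
    b,cv_,h=parts(v,zc)
    for c,r,(mb,mk,mw),w in views:
        B,C,H=(render(c,q,roi=r,K=4) for q in(b,cv_,h))
        tot+=(w*np.abs(H-mk)).sum()+(w*np.abs(np.clip(C-H,0,1)-mw)).sum()+(w*np.abs(np.clip(B-np.maximum(C,H),0,1)-mb)).sum()
    return tot
E
python3 - <<'E'
from fixfit import *
t,s=load("top1"),load("side1")
P,e=tri(t,(370,202),s,(260+150/3.3,165+45/3.3)); print("bar top approx",P.round(3),round(e,4))
rt=(335,165,425,242); rs=(270,174,345,214)
V=[(t,rt,masks(t,rt),1),(s,rs,masks(s,rs),1)]
x0=plane(t,(370,201),.08)
for W in([0,1],[0],[1]):
    VV=[V[i] for i in W]
    b=min((minimize(fcost,[x0[0],x0[1],a],args=(VV,),method="Nelder-Mead",options=dict(initial_simplex=np.array([[x0[0],x0[1],a],[x0[0]+.01,x0[1],a],[x0[0],x0[1]+.01,a],[x0[0],x0[1],a+.1]]))) for a in(-.1,-.2,-.3)),key=lambda r:r.fun)
    print(W,b.x.round(4),round(b.fun),[round(fcost(b.x,[v])) for v in V])
v=b.x if 0 else None
E
```

```text
bar top approx [ 0.49  -0.334  0.085] 0.008
[0, 1] [ 0.4957 -0.3412 -0.2261] 1572 [750, 822]
[0] [ 0.4938 -0.34   -0.234 ] 713 [713, 873]
[1] [ 0.499  -0.3466 -0.235 ] 749 [1260, 749]
```

Run:
```python
from fixfit import *
t,s=load("top1"),load("side1"); v=[.4945,-.3405,-.232]
def ov(c,r,K):
    im=cv2.resize(c["frame"][r[1]:r[3],r[0]:r[2]],None,fx=K,fy=K,interpolation=cv2.INTER_CUBIC)
    for q,col in zip(parts(v),((255,0,255),(0,255,0),(255,255,0))):
        for b in q[:1]:
            p=np.array([(proj(c,k)-[r[0],r[1]]+.5)*K-.5 for k in b])
            for i in range(8):
                for j in(1,2,4):
                    if not i&j: cv2.line(im,tuple(map(int,p[i].round())),tuple(map(int,p[i|j].round())),col,1)
    return im
a=ov(t,(335,165,435,245),4); b=ov(s,(265,168,355,216),6)
o=np.zeros((600,800,3),np.uint8); o[:288,:540]=b; o[289:289+311,:400]=a[:311]; cv2.imwrite("pics/ov.png",o[:,:,::-1])
```

```text
(no output)
```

View pics/ov.png

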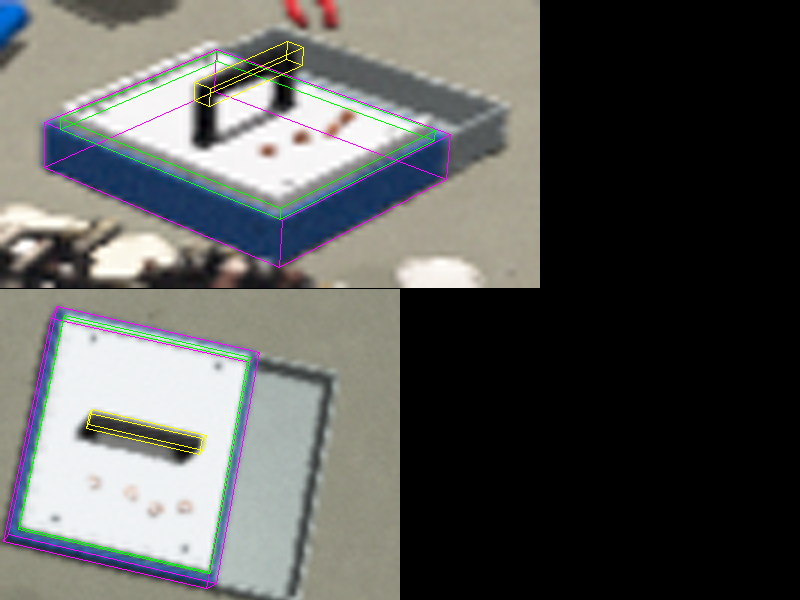

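The overlay matches base, cover and bar in both views: base at (0.4945, -0.3405), yaw -0.232. Next I grasp the scraper and compute the turnings' positions as a check.

>>> {"fn": "move_arm", "kwargs": {"commands": [{"hand":8.7,"travel":[0,0,3],"twist":[0,0,0]},{"hand":8.7,"travel":[0,0,3],"twist":[0,0,0]},{"hand":8.7,"travel":[0,0,2.5],"twist":[0,0,0]},{"hand":8.7,"travel":[0,0,1.45],"twist":[0,0,0]},{"hand":6,"travel":[0,0,0],"twist":[0,0,0]}], "force": 25}}

```text
time: 2.87
position: [0.5019, 0.3354, 0.0378]
tool_rot: [0.969, 0.248, -0.004, 0.001]
ft_force: [-1.2, -0.3, -0.4]
grip_width: 0.0842
grip_force: 0.0
```

>>> {"fn": "move_arm", "kwargs": {"commands": [{"hand":3,"travel":[0,0,0],"twist":[0,0,0]},{"hand":1.5,"travel":[0,0,0],"twist":[0,0,0]},{"hand":1,"travel":[0,0,0],"twist":[0,0,0]},{"hand":1,"travel":[0,0,0],"twist":[0,0,0]},{"hand":1,"travel":[0,0,0],"twist":[0,0,0]}], "force": 25}}

```text
time: 3.28
position: [0.5056, 0.3385, 0.0423]
tool_rot: [0.969, 0.249, 0.001, -0.0]
ft_force: [-0.4, -0.8, 0.6]
grip_width: 0.0549
grip_force: 0.0
```

>>> {"fn": "move_arm", "kwargs": {"commands": [{"hand":1,"travel":[0,0,0],"twist":[0,0,0]},{"hand":1,"travel":[0,0,0],"twist":[0,0,0]},{"hand":1,"travel":[0,0,0],"twist":[0,0,0]}], "force": 30}}

```text
time: 3.53
position: [0.505, 0.3384, 0.0413]
tool_rot: [0.969, 0.249, 0.0, -0.0]
ft_force: [0.9, -0.2, -0.0]
grip_width: 0.0348
grip_force: 0.0
```

Run:
```python
from h import *
t,s=load("top1"),load("side1"); M=R.from_euler('z',-.232).as_matrix(); o=np.array([.4945,-.3405,0])
for p,q in zip(((94,482),(130,492),(155,509),(184,507)),((268,150),(302,137),(331,131),(348,117))):
    pt=(335+p[0]/4,165+(p[1]-289)/4); ps=(265+q[0]/6,168+q[1]/6)
    P,e=tri(t,pt,s,ps); print((M.T@(plane(t,pt,.042)-o)*1e3).round(1),(M.T@(plane(s,ps,.042)-o)*1e3).round(1),"z",P[2].round(3))
```

```text
[-47.   28.1  42. ] [-46.9  30.8  42. ] z 0.041
[-48.5  -4.5  42. ] [-50.3  -1.8  42. ] z 0.04
[-58.3 -28.8  42. ] [-58.5 -23.6  42. ] z 0.04
[-50.7 -53.3  42. ] [-52.5 -50.4  42. ] z 0.04
```

>>> {"fn": "move_arm", "kwargs": {"commands": [{"hand":1,"travel":[0,0,0],"twist":[0,0,0]},{"hand":1,"travel":[0,0,0],"twist":[0,0,0]},{"hand":1,"travel":[0,0,0],"twist":[0,0,0]},{"hand":1,"travel":[0,0,0],"twist":[0,0,0]},{"hand":1,"travel":[0,0,0],"twist":[0,0,0]}], "force": 30}}

```text
time: 3.95
position: [0.5049, 0.3384, 0.041]
tool_rot: [0.969, 0.249, -0.0, -0.0]
ft_force: [-0.3, 0.0, 1.0]
grip_width: 0.0195
grip_force: 30.0
```

Run:
```python
from rig import robot
o=robot.get_obs();print({k:(v if not hasattr(v,'round') else v.round(4)) for k,v in o.items()})
```

```text
{'time': 3.95, 'q': array([4.0670e-01, 7.7300e-01, 1.6090e+00, 2.0000e-04, 7.5980e-01,
       1.4746e+00]), 'joint_velocities': array([ 0.0016, -0.001 , -0.0005,  0.0001, -0.0006,  0.0007]), 'joint_torque': array([-2.43800e-01, -4.66589e+01, -1.04643e+01, -5.02000e-02,
       -1.23000e-01, -1.40000e-03]), 'position': array([0.5049, 0.3384, 0.041 ]), 'tool_rot': array([ 9.686e-01,  2.488e-01, -1.000e-04, -0.000e+00]), 'ft_force': array([-0.331 ,  0.0066,  1.0247]), 'moment': array([ 0.0117,  0.0408, -0.0045]), 'grip_force': 29.99498692341149, 'grip_width': 0.019524357836321532}
```

Gripped at 19.5 mm. The turnings measure z ≈ 40 mm and lie in the lane as described. Lift, turn and carry.

>>> {"fn": "move_arm", "kwargs": {"commands": [{"hand":1,"travel":[0,0,-2],"twist":[0,0,0]},{"hand":1,"travel":[0,0,-2],"twist":[0,0,7]},{"hand":1,"travel":[0,0,-2],"twist":[0,0,7]},{"hand":1,"travel":[0,0,-2],"twist":[0,0,7]},{"hand":1,"travel":[0,0,-2],"twist":[0,0,7]}]}}

```text
time: 4.37
position: [0.5044, 0.338, 0.1414]
tool_rot: [1.0, 0.004, -0.001, 0.0]
ft_force: [0.2, -0.2, -0.9]
grip_width: 0.0201
grip_force: 30.0
```

>>> {"fn": "move_arm", "kwargs": {"commands": [{"hand":1,"travel":[0,0,-2],"twist":[0,0,7]},{"hand":1,"travel":[0,0,-2],"twist":[0,0,7.1]},{"hand":1,"travel":[0.3,2,0],"twist":[0,0,0]},{"hand":1,"travel":[0.6,3.7,0],"twist":[0,0,0]},{"hand":1,"travel":[0.6,3.7,0],"twist":[0,0,0]}]}}

```text
time: 4.78
position: [0.4976, 0.2432, 0.1812]
tool_rot: [0.993, -0.114, 0.0, -0.0]
ft_force: [0.6, -0.3, -1.7]
grip_width: 0.02
grip_force: 30.0
```

>>> {"fn": "move_arm", "kwargs": {"commands": [{"hand":1,"travel":[0.6,3.7,0],"twist":[0,0,0]},{"hand":1,"travel":[0.6,3.7,0],"twist":[0,0,0]},{"hand":1,"travel":[0.6,3.7,0],"twist":[0,0,0]},{"hand":1,"travel":[0.6,3.7,0],"twist":[0,0,0]},{"hand":1,"travel":[0.6,3.7,0],"twist":[0,0,0]}]}}

```text
time: 5.2
position: [0.4838, 0.0548, 0.1809]
tool_rot: [0.993, -0.115, -0.0, 0.0]
ft_force: [0.5, -1.2, -1.6]
grip_width: 0.0197
grip_force: 30.0
```

>>> {"fn": "move_arm", "kwargs": {"commands": [{"hand":1,"travel":[0.6,3.7,0],"twist":[0,0,0]},{"hand":1,"travel":[0.6,3.7,0],"twist":[0,0,0]},{"hand":1,"travel":[0.6,3.7,0],"twist":[0,0,0]},{"hand":1,"travel":[0.6,3.7,0],"twist":[0,0,0]},{"hand":1,"travel":[0.6,3.7,0],"twist":[0,0,0]}]}}

```text
time: 5.62
position: [0.4705, -0.1322, 0.1809]
tool_rot: [0.993, -0.116, -0.0, -0.0]
ft_force: [1.2, 0.2, -1.3]
grip_width: 0.0198
grip_force: 30.0
```

>>> {"fn": "move_arm", "kwargs": {"commands": [{"hand":1,"travel":[0.6,3.7,0],"twist":[0,0,0]},{"hand":1,"travel":[0.6,3.7,0],"twist":[0,0,0]},{"hand":1,"travel":[0.6,2,0],"twist":[0,0,0]},{"hand":1,"travel":[0,0,0],"twist":[0,0,0]},{"hand":1,"travel":[0,0,0],"twist":[0,0,0]}]}}

```text
time: 6.03
position: [0.4668, -0.2272, 0.1807]
tool_rot: [0.993, -0.117, -0.0, -0.0]
ft_force: [0.1, 1.4, -2.4]
grip_width: 0.0196
grip_force: 30.0
```

Run:
```python
from rig import robot
from h import *
o=robot.get_obs();print(o["position"].round(4),R.from_quat(o["tool_rot"]).as_matrix().round(4).tolist(),o["ft_force"],o["grip_width"],o["q"].round(2))
M=R.from_euler('z',-.232).as_matrix();print(M.T@(o["position"]-[.4945,-.3405,0]))
```

```text
[ 0.4668 -0.2272  0.1807] [[0.9726, -0.2326, -0.0005], [-0.2326, -0.9726, 0.0007], [-0.0007, -0.0005, -1.0]] [ 0.11389062  1.40043116 -2.40040733] 0.01958545607350848 [-0.67  0.47  1.75  0.    0.92  1.14]
[-0.05302085  0.10391344  0.18066714]
```

>>> {"fn": "move_arm", "kwargs": {"commands": [{"hand":1,"travel":[0.1,2.2,0],"twist":[0,0,0]},{"hand":1,"travel":[0,2.2,0],"twist":[0,0,0]},{"hand":1,"travel":[0,0,3],"twist":[0,0,0]},{"hand":1,"travel":[0,0,3],"twist":[0,0,0]},{"hand":1,"travel":[0,0,2.5],"twist":[0,0,0]}]}}

```text
time: 6.45
position: [0.4575, -0.2674, 0.0949]
tool_rot: [0.993, -0.115, -0.001, -0.001]
ft_force: [0.0, -0.4, -1.8]
grip_width: 0.0199
grip_force: 30.0
```

>>> {"fn": "move_arm", "kwargs": {"commands": [{"hand":1,"travel":[0,0,1],"twist":[0,0,0]},{"hand":1,"travel":[0,0,0],"twist":[0,0,0]},{"hand":1,"travel":[0,0,0],"twist":[0,0,0]}]}}

```text
time: 6.7
position: [0.4582, -0.2681, 0.086]
tool_rot: [0.993, -0.115, -0.0, -0.0]
ft_force: [1.0, -0.5, -1.4]
grip_width: 0.02
grip_force: 30.0
```

Run:
```python
from rig import robot
from h import *
o=robot.get_obs();print(o["position"].round(4),o["ft_force"],o["grip_width"])
M=R.from_euler('z',-.232).as_matrix();print(M.T@(o["position"]-[.4945,-.3405,0]))
s=robot.camera("side");cv2.imwrite("pics/low.png",cv2.resize(s["frame"][150:225,255:355],None,fx=8,fy=8,interpolation=cv2.INTER_CUBIC)[:,:,::-1])
```

```text
[ 0.4582 -0.2681  0.086 ] [ 1.04564528 -0.48695561 -1.39745826] 0.019955530315123763
[-0.05199841  0.06210936  0.08604971]
```

View pics/low.png

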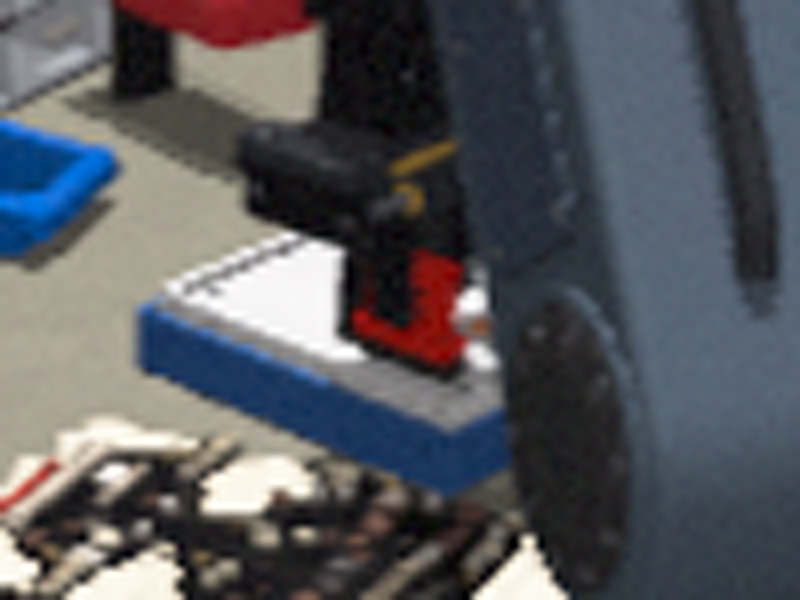

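The scraper at crop (410,310) sits inside the +y rim, and a turning is visible beyond it at (478,322). Lower to light contact.

>>> {"fn": "move_arm", "kwargs": {"commands": [{"hand":1,"travel":[0,0,0.4],"twist":[0,0,0]},{"hand":1,"travel":[0,0,0.15],"twist":[0,0,0]},{"hand":1,"travel":[0,0,0],"twist":[0,0,0]},{"hand":1,"travel":[0,0,0],"twist":[0,0,0]}]}}

```text
time: 7.08
position: [0.4583, -0.2694, 0.0811]
tool_rot: [0.993, -0.116, 0.0, 0.0]
ft_force: [-0.5, 0.1, -2.4]
grip_width: 0.0198
grip_force: 30.0
```

>>> {"fn": "move_arm", "kwargs": {"commands": [{"hand":1,"travel":[0,0,0.1],"twist":[0,0,0]},{"hand":1,"travel":[0,0,0],"twist":[0,0,0]},{"hand":1,"travel":[0,0,0],"twist":[0,0,0]}]}}

```text
time: 7.33
position: [0.4581, -0.2692, 0.0796]
tool_rot: [0.993, -0.116, 0.0, 0.0]
ft_force: [0.0, 0.1, -1.4]
grip_width: 0.0201
grip_force: 30.0
```

>>> {"fn": "move_arm", "kwargs": {"commands": [{"hand":1,"travel":[0,0,0.1],"twist":[0,0,0]},{"hand":1,"travel":[0,0,0],"twist":[0,0,0]},{"hand":1,"travel":[0,0,0],"twist":[0,0,0]}]}}

```text
time: 7.58
position: [0.4582, -0.2693, 0.079]
tool_rot: [0.993, -0.116, 0.0, 0.0]
ft_force: [-0.4, 1.4, 3.5]
grip_width: 0.0198
grip_force: 30.0
```

Run:
```python
from rig import robot
o=robot.get_obs();print(o["position"].round(4),o["ft_force"].round(2),o["moment"].round(2))
```

```text
[ 0.4582 -0.2693  0.079 ] [-0.35  1.39  3.51] [0.16 0.22 0.02]
```

>>> {"fn": "move_arm", "kwargs": {"commands": [{"hand":1,"travel":[0,0.5,0],"twist":[0,0,0]},{"hand":1,"travel":[0,0.8,0],"twist":[0,0,0]},{"hand":1,"travel":[0,0.8,0],"twist":[0,0,0]},{"hand":1,"travel":[0,0.8,0],"twist":[0,0,0]},{"hand":1,"travel":[0,0.8,0],"twist":[0,0,0]}]}}

```text
time: 8.0
position: [0.4496, -0.3044, 0.079]
tool_rot: [0.993, -0.116, -0.0, -0.001]
ft_force: [0.7, 3.8, 6.5]
grip_width: 0.0199
grip_force: 30.0
```

>>> {"fn": "move_arm", "kwargs": {"commands": [{"hand":1,"travel":[0,0.8,0],"twist":[0,0,0]},{"hand":1,"travel":[0,0.8,0],"twist":[0,0,0]},{"hand":1,"travel":[0,0.8,0],"twist":[0,0,0]},{"hand":1,"travel":[0,0.8,0],"twist":[0,0,0]},{"hand":1,"travel":[0,0.8,0],"twist":[0,0,0]}]}}

```text
time: 8.42
position: [0.4404, -0.3432, 0.079]
tool_rot: [0.993, -0.116, -0.0, -0.001]
ft_force: [0.6, 4.7, 5.3]
grip_width: 0.02
grip_force: 30.0
```

```bash
cat > st.py <<'E'
from rig import robot
from h import *
o=robot.get_obs();M=R.from_euler('z',-.232).as_matrix()
print(round(o["time"],2),"base mm",(1e3*M.T@(o["position"]-[.4945,-.3405,0])).round(1),"F",o["ft_force"].round(1),"Mo",o["moment"].round(2),"w",o["grip_width"].round(4),o["grip_force"],"pos",o["position"].round(4),"rv",R.from_quat(o["tool_rot"]).as_matrix().round(3).tolist(),"q",o["q"].round(2))
E
python3 st.py
```

```text
Traceback (most recent call last):
  File "st.py", line 4, in <module>
    print(round(o["time"],2),"base mm",(1e3*M.T@(o["position"]-[.4945,-.3405,0])).round(1),"F",o["ft_force"].round(1),"Mo",o["moment"].round(2),"w",o["grip_width"].round(4),o["grip_force"],"pos",o["position"].round(4),"rv",R.from_quat(o["tool_rot"]).as_matrix().round(3).tolist(),"q",o["q"].round(2))
                                                                                                                                                    ^^^^^^^^^^^^^^^^^^^^^
AttributeError: 'float' object has no attribute 'round'
```

>>> {"fn": "move_arm", "kwargs": {"commands": [{"hand":1,"travel":[0,0.8,0],"twist":[0,0,0]},{"hand":1,"travel":[0,0.8,0],"twist":[0,0,0]},{"hand":1,"travel":[0,0.8,0],"twist":[0,0,0]},{"hand":1,"travel":[0,0.8,0],"twist":[0,0,0]},{"hand":1,"travel":[0,0.8,0],"twist":[0,0,0]}]}}

```text
time: 8.83
position: [0.4312, -0.382, 0.079]
tool_rot: [0.993, -0.116, -0.0, -0.001]
ft_force: [0.5, 3.7, 6.1]
grip_width: 0.0199
grip_force: 30.0
```

>>> {"fn": "move_arm", "kwargs": {"commands": [{"hand":1,"travel":[0,0.8,0],"twist":[0,0,0]},{"hand":1,"travel":[0,0.8,0],"twist":[0,0,0]},{"hand":1,"travel":[0,0.8,0],"twist":[0,0,0]},{"hand":1,"travel":[0,0.8,0],"twist":[0,0,0]},{"hand":1,"travel":[0,0.8,0],"twist":[0,0,0]}]}}

```text
time: 9.25
position: [0.4219, -0.4217, 0.0787]
tool_rot: [0.993, -0.116, -0.0, -0.0]
ft_force: [-0.6, 0.1, -1.6]
grip_width: 0.0199
grip_force: 30.0
```

>>> {"fn": "move_arm", "kwargs": {"commands": [{"hand":1,"travel":[0,0.8,0],"twist":[0,0,0]},{"hand":1,"travel":[0,0.4,0],"twist":[0,0,0]},{"hand":1,"travel":[0,0,0],"twist":[0,0,0]},{"hand":1,"travel":[0,0,0],"twist":[0,0,0]}]}}

```text
time: 9.58
position: [0.4189, -0.4337, 0.0781]
tool_rot: [0.993, -0.116, -0.0, -0.0]
ft_force: [-0.5, 0.6, -2.0]
grip_width: 0.0195
grip_force: 30.0
```

```bash
sed -i 's/o\["grip_width"\].round(4)/o["grip_width"]/' st.py; python3 st.py
python3 - <<'E'
from rig import robot
from h import *
c=robot.camera("top"); d=robot.camera("side")
im=np.zeros((600,760,3),np.uint8)
im[:320,:480]=cv2.resize(c["frame"][160:240,330:450],None,fx=4,fy=4,interpolation=cv2.INTER_CUBIC)
im[320:600,:480]=cv2.resize(d["frame"][155:225,255:375],None,fx=4,fy=4,interpolation=cv2.INTER_CUBIC)
cv2.imwrite("pics/wipe.png",im[:,:480,::-1])
E
```

```text
9.58 base mm [ -52.2 -108.1   78.1] F [-0.5  0.6 -2. ] Mo [ 0.07  0.02 -0.03] w 0.01951075284555208 29.994951146654785 pos [ 0.4189 -0.4337  0.0781] rv [[0.973, -0.23, -0.0], [-0.23, -0.973, 0.001], [-0.001, -0.001, -1.0]] q [-0.99  0.71  1.61  0.    0.82  0.82]
```

View pics/wipe.png

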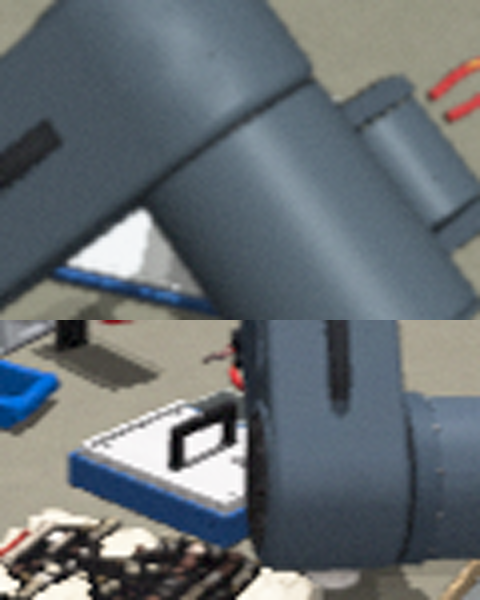

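The visible part of the cover is clear of turnings: in the side half only the bare plate and handle at (200,435) show, with the arm hiding the trough. I'll lift and carry the scraper back to its free spot, which also clears the view.

>>> {"fn": "move_arm", "kwargs": {"commands": [{"hand":1,"travel":[0,0,-2],"twist":[0,0,0]},{"hand":1,"travel":[0,0,-3],"twist":[0,0,0]},{"hand":1,"travel":[0,0,-3],"twist":[0,0,0]},{"hand":1,"travel":[0,0,-2],"twist":[0,0,0]},{"hand":1,"travel":[-0.3,-2.4,0],"twist":[0,0,0]}]}}

```text
time: 10.1
position: [0.4244, -0.4164, 0.1839]
tool_rot: [0.993, -0.117, 0.005, 0.007]
ft_force: [0.9, -0.5, -1.1]
grip_width: 0.02
grip_force: 30.0
```

>>> {"fn": "move_arm", "kwargs": {"commands": [{"hand":1,"travel":[-0.4,-3.7,0],"twist":[0,0,0]},{"hand":1,"travel":[-0.4,-3.7,0],"twist":[0,0,0]},{"hand":1,"travel":[-0.4,-3.7,0],"twist":[0,0,0]},{"hand":1,"travel":[-0.4,-3.7,0],"twist":[0,0,0]},{"hand":1,"travel":[-0.4,-3.7,0],"twist":[0,0,0]}]}}

```text
time: 10.52
position: [0.4445, -0.2228, 0.1786]
tool_rot: [0.993, -0.116, -0.0, -0.0]
ft_force: [-0.0, -0.7, -1.9]
grip_width: 0.0198
grip_force: 30.0
```

>>> {"fn": "move_arm", "kwargs": {"commands": [{"hand":1,"travel":[-0.5,-3.7,0],"twist":[0,0,0]},{"hand":1,"travel":[-0.5,-3.7,0],"twist":[0,0,0]},{"hand":1,"travel":[-0.5,-3.7,0],"twist":[0,0,0]},{"hand":1,"travel":[-0.5,-3.7,0],"twist":[0,0,0]},{"hand":1,"travel":[-0.5,-3.7,0],"twist":[0,0,0]}]}}

```text
time: 10.93
position: [0.4626, -0.037, 0.1787]
tool_rot: [0.993, -0.116, -0.0, -0.0]
ft_force: [1.1, 0.4, -1.8]
grip_width: 0.0198
grip_force: 30.0
```

>>> {"fn": "move_arm", "kwargs": {"commands": [{"hand":1,"travel":[-0.5,-3.7,0],"twist":[0,0,0]},{"hand":1,"travel":[-0.5,-3.7,0],"twist":[0,0,0]},{"hand":1,"travel":[-0.5,-3.7,0],"twist":[0,0,0]},{"hand":1,"travel":[-0.5,-3.7,0],"twist":[0,0,0]},{"hand":1,"travel":[-0.5,-3.7,0],"twist":[0,0,0]}]}}

```text
time: 11.35
position: [0.4806, 0.1488, 0.1786]
tool_rot: [0.993, -0.115, -0.0, 0.0]
ft_force: [-0.2, -1.4, -0.9]
grip_width: 0.0195
grip_force: 30.0
```

>>> {"fn": "move_arm", "kwargs": {"commands": [{"hand":1,"travel":[-0.4,-3.7,0],"twist":[0,0,0]},{"hand":1,"travel":[-0.4,-3.7,0],"twist":[0,0,0]},{"hand":1,"travel":[-0.4,-3.7,0],"twist":[0,0,0]},{"hand":1,"travel":[-0.4,-3.7,0],"twist":[0,0,0]},{"hand":1,"travel":[-0.4,-3,0],"twist":[0,0,0]}]}}

```text
time: 11.77
position: [0.5022, 0.3275, 0.1785]
tool_rot: [0.993, -0.115, 0.0, -0.0]
ft_force: [0.7, -0.5, -1.6]
grip_width: 0.0198
grip_force: 30.0
```

>>> {"fn": "move_arm", "kwargs": {"commands": [{"hand":1,"travel":[0,0,3],"twist":[0,0,0]},{"hand":1,"travel":[0,0,3],"twist":[0,0,0]},{"hand":1,"travel":[0,0,2.5],"twist":[0,0,0]},{"hand":1,"travel":[0,0,0],"twist":[0,0,0]},{"hand":1,"travel":[0,0,0],"twist":[0,0,0]}]}}

```text
time: 12.18
position: [0.5012, 0.3242, 0.0923]
tool_rot: [0.993, -0.115, -0.002, 0.001]
ft_force: [0.9, -0.3, -1.7]
grip_width: 0.0197
grip_force: 30.0
```

```bash
python3 st.py
python3 - <<'E'
from rig import robot
from h import *
c=robot.camera("top"); d=robot.camera("side"); pickle.dump(c,open("pics/top2.pkl","wb")); pickle.dump(d,open("pics/side2.pkl","wb"))
im=np.zeros((600,800,3),np.uint8)
im[:360,:540]=cv2.resize(c["frame"][160:240,330:450],None,fx=4.5,fy=4.5,interpolation=cv2.INTER_CUBIC)
im[360:600,:360]=cv2.resize(d["frame"][160:220,265:355],None,fx=4,fy=4,interpolation=cv2.INTER_CUBIC)
im[360:600,360:]=cv2.resize(c["frame"][165:225,130:240],None,fx=4,fy=4,interpolation=cv2.INTER_CUBIC)
cv2.imwrite("pics/after.png",im[:,:,::-1])
E
```

```text
12.18 base mm [-146.3  648.4   92.3] F [ 0.9 -0.3 -1.7] Mo [0.03 0.01 0.01] w 0.019726610367211978 29.995042006485164 pos [0.5012 0.3242 0.0923] rv [[0.973, -0.229, -0.004], [-0.229, -0.973, -0.002], [-0.003, 0.002, -1.0]] q [0.39 0.68 1.62 0.   0.85 2.19]
```

View pics/after.png

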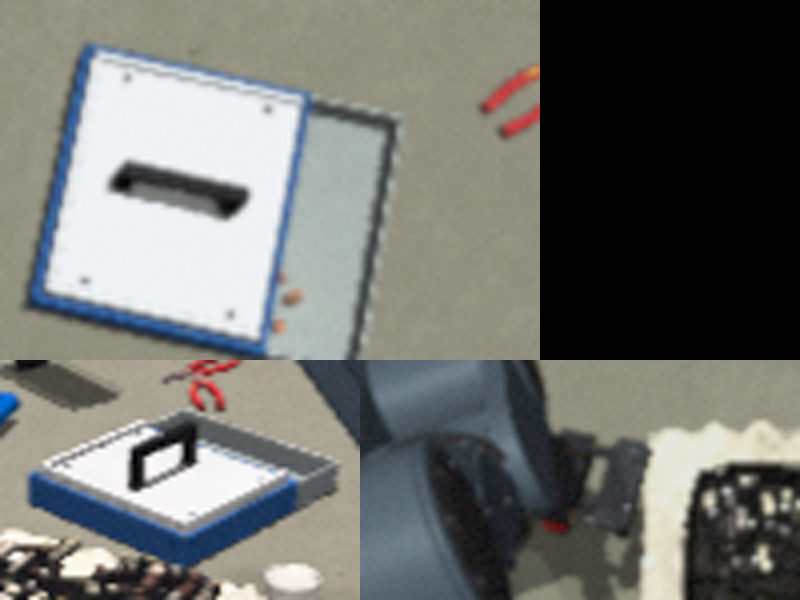

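The cover is bare. Turnings in the trough show at crop (292,297), (278,325) and (280,275), partly behind the wall, and I'll check the fourth with a zoom. First the scraper goes down.

>>> {"fn": "move_arm", "kwargs": {"commands": [{"hand":1,"travel":[0,0,2.5],"twist":[0,0,0]},{"hand":1,"travel":[0,0,1.6],"twist":[0,0,0]},{"hand":1,"travel":[0,0,0.6],"twist":[0,0,0]},{"hand":1,"travel":[0,0,0],"twist":[0,0,0]},{"hand":1,"travel":[0,0,0],"twist":[0,0,0]}]}}

```text
time: 12.7
position: [0.5037, 0.3247, 0.0479]
tool_rot: [0.993, -0.116, 0.001, -0.001]
ft_force: [-0.4, 0.0, -0.7]
grip_width: 0.0197
grip_force: 30.0
```

>>> {"fn": "move_arm", "kwargs": {"commands": [{"hand":1,"travel":[0,0,0.2],"twist":[0,0,0]},{"hand":1,"travel":[0,0,0],"twist":[0,0,0]},{"hand":1,"travel":[0,0,0],"twist":[0,0,0]}]}}

```text
time: 12.95
position: [0.5033, 0.3247, 0.0455]
tool_rot: [0.993, -0.116, 0.001, -0.0]
ft_force: [1.0, -0.1, -2.1]
grip_width: 0.0199
grip_force: 30.0
```

```bash
python3 - <<'E'
from h import *
c=load("top2"); f=c["frame"]
im=cv2.resize(f[210:250,375:415],(560,560),interpolation=cv2.INTER_CUBIC)
cv2.imwrite("pics/chips.png",im[:,:,::-1])
h=f.astype(int); m=((h[...,0]-h[...,2]>35)&(np.arange(560)>375)&(np.arange(560)<425)&(np.arange(420)[:,None]>165)&(np.arange(420)[:,None]<250))
print(np.argwhere(m)[:,::-1].tolist())
E
python3 st.py
```

```text
[[396, 224], [394, 225], [395, 225], [396, 225], [394, 226], [395, 226], [396, 226], [391, 231], [392, 231], [391, 232], [392, 232], [391, 233], [392, 233]]
12.95 base mm [-144.4  649.4   45.5] F [ 1.  -0.1 -2.1] Mo [ 0.08 -0.05  0.02] w 0.0199407504541946 29.9950659298338 pos [0.5033 0.3247 0.0455] rv [[0.973, -0.23, 0.002], [-0.23, -0.973, 0.001], [0.001, -0.001, -1.0]] q [ 0.39  0.76  1.63 -0.    0.75  2.19]
```

View pics/chips.png

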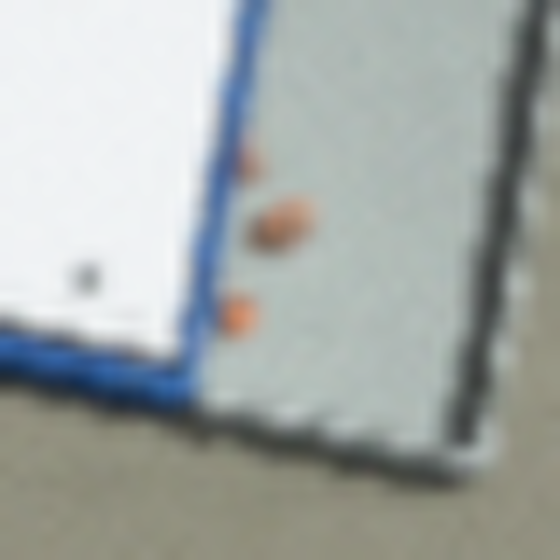

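Zoom: turnings at (245,165), a larger two-tone lump at (280,222) that is likely two touching, and (237,317). All lie beyond the unbroken blue wall line, so none is left on the cover or wall.

>>> {"fn": "move_arm", "kwargs": {"commands": [{"hand":1,"travel":[0,0,0.3],"twist":[0,0,0]},{"hand":1,"travel":[0,0,0.1],"twist":[0,0,0]},{"hand":1,"travel":[0,0,0],"twist":[0,0,0]},{"hand":1,"travel":[0,0,0],"twist":[0,0,0]}]}}

```text
time: 13.28
position: [0.503, 0.3246, 0.041]
tool_rot: [0.993, -0.116, 0.0, -0.0]
ft_force: [0.1, -0.2, 3.3]
grip_width: 0.0196
grip_force: 30.0
```

```bash
python3 st.py
python3 - <<'E'
from h import *
for v in("top","side"):
    a,b=(load(v+n)["frame"].astype(int) for n in "12")
    k=lambda h:(h[...,0]-h[...,2]>35)&(h[...,0]>90)
    m=(k(b)&~k(a))[150:260,260:460].astype(np.uint8); n,l,s,ce=cv2.connectedComponentsWithStats(m)
    print(v,[(s[i][4],(ce[i]+[260,150]).round(1).tolist()) for i in range(1,n)])
E
```

```text
13.28 base mm [-144.6  649.2   41. ] F [ 0.1 -0.2  3.3] Mo [-0.02  0.1  -0.03] w 0.019609145837147766 29.994886368513107 pos [0.503  0.3246 0.041 ] rv [[0.973, -0.23, 0.001], [-0.23, -0.973, 0.0], [0.001, -0.0, -1.0]] q [ 0.39  0.77  1.63 -0.    0.74  2.19]
top [(np.int32(1), [440.0, 179.0]), (np.int32(1), [456.0, 181.0]), (np.int32(1), [310.0, 197.0]), (np.int32(1), [311.0, 201.0]), (np.int32(7), [395.1, 225.3]), (np.int32(1), [310.0, 229.0]), (np.int32(6), [391.5, 232.0])]
side [(np.int32(1), [421.0, 155.0]), (np.int32(1), [322.0, 162.0]), (np.int32(1), [263.0, 209.0]), (np.int32(1), [290.0, 211.0]), (np.int32(1), [293.0, 216.0]), (np.int32(1), [362.0, 234.0]), (np.int32(1), [291.0, 246.0]), (np.int32(1), [347.0, 253.0]), (np.int32(1), [303.0, 255.0]), (np.int32(1), [299.0, 259.0])]
```

The scraper stands on the bench with 5 N contact, and no stray copper shows elsewhere. Release and lift, and meanwhile refine the handle position.

>>> {"fn": "move_arm", "kwargs": {"commands": [{"hand":8.7,"travel":[0,0,0],"twist":[0,0,0]},{"hand":8.7,"travel":[0,0,0],"twist":[0,0,0]},{"hand":8.7,"travel":[0,0,0],"twist":[0,0,0]},{"hand":8.7,"travel":[0,0,0],"twist":[0,0,0]},{"hand":8.7,"travel":[0,0,0],"twist":[0,0,0]}]}}

```text
time: 13.7
position: [0.5026, 0.3245, 0.0404]
tool_rot: [0.993, -0.116, -0.0, 0.0]
ft_force: [0.7, -0.1, -1.0]
grip_width: 0.0454
grip_force: 0.0
```

>>> {"fn": "move_arm", "kwargs": {"commands": [{"hand":8.7,"travel":[0,0,-1],"twist":[0,0,0]},{"hand":8.7,"travel":[0,0,-2.5],"twist":[0,0,0]},{"hand":8.7,"travel":[0,0,-2.5],"twist":[0,0,0]},{"hand":8.7,"travel":[0,0,-2],"twist":[0,0,-7]},{"hand":8.7,"travel":[0,0,-2],"twist":[0,0,-7]}]}}

```text
time: 14.12
position: [0.5029, 0.3245, 0.1425]
tool_rot: [1.0, 0.009, 0.0, -0.0]
ft_force: [0.4, -0.3, 1.0]
grip_width: 0.0786
grip_force: 0.0
```

>>> {"fn": "move_arm", "kwargs": {"commands": [{"hand":8.7,"travel":[0,0,-2],"twist":[0,0,-7]},{"hand":8.7,"travel":[0,0,-2],"twist":[0,0,-7]},{"hand":8.7,"travel":[0,0,0],"twist":[0,0,-7]},{"hand":8.7,"travel":[0,0,0],"twist":[0,0,-7]},{"hand":8.7,"travel":[0,0,0],"twist":[0,0,-7]}]}}

```text
time: 14.53
position: [0.5029, 0.3245, 0.1821]
tool_rot: [0.951, 0.31, 0.001, -0.0]
ft_force: [0.2, -0.5, 0.8]
grip_width: 0.0871
grip_force: 0.0
```

>>> {"fn": "move_arm", "kwargs": {"commands": [{"hand":8.7,"travel":[0,0,0],"twist":[0,0,-7]},{"hand":8.7,"travel":[0,0,0],"twist":[0,0,-7]},{"hand":8.7,"travel":[0,0,0],"twist":[0,0,-7]},{"hand":8.7,"travel":[0,0,0],"twist":[0,0,-7]},{"hand":8.7,"travel":[0,0,0],"twist":[0,0,-7]}]}}

```text
time: 14.95
position: [0.5026, 0.3244, 0.1813]
tool_rot: [0.814, 0.581, 0.0, 0.0]
ft_force: [-0.5, 0.1, -0.2]
grip_width: 0.0872
grip_force: 0.0
```

>>> {"fn": "move_arm", "kwargs": {"commands": [{"hand":8.7,"travel":[-2,0.4,0],"twist":[0,0,-6]},{"hand":8.7,"travel":[-3.6,0.8,0],"twist":[0,0,0]},{"hand":8.7,"travel":[-3.6,0.8,0],"twist":[0,0,0]},{"hand":8.7,"travel":[-3.6,0.8,0],"twist":[0,0,0]},{"hand":8.7,"travel":[-3.6,0.8,0],"twist":[0,0,0]}]}}

```text
time: 15.37
position: [0.4976, 0.1555, 0.1813]
tool_rot: [0.784, 0.621, 0.0, 0.0]
ft_force: [0.5, -0.0, -0.5]
grip_width: 0.0868
grip_force: 0.0
```

```bash
python3 st.py
python3 - <<'E'
from fixfit import *
from rig import robot
t,s=load("top2"),load("side2"); x0=[.4945,-.3405,-.232]
rt=(350,188,392,215); rs=(288,164,324,192)
from fixfit import masks
def hc(v,VV):
    h=parts(list(v)+[-.232])[2]; return sum(np.abs(render(c,h,roi=r,K=6)-m[1]).sum() for c,r,m in VV)
V=[(t,rt,masks(t,rt)),(s,rs,masks(s,rs))]
for W in([0,1],[0],[1]):
    b=minimize(hc,x0[:2],args=([V[i] for i in W],),method="Nelder-Mead",options=dict(initial_simplex=np.array([x0[:2],[x0[0]+.005,x0[1]],[x0[0],x0[1]+.005]]))); print(W,b.x.round(4),round(b.fun,1),V[0][2][1].sum().round(),V[1][2][1].sum().round())
c=robot.camera("top"); f=c["frame"]; pickle.dump(c,open("pics/top3.pkl","wb"));pickle.dump(robot.camera("side"),open("pics/side3.pkl","wb"))
t,s=load("top3"),load("side3"); print("scraper now", minimize(cost,[.503,.325,-.23,1],args=([view(t,proj(t,(.503,.325,.03)),13),view(s,proj(s,(.503,.325,.03)),13)],),method="Nelder-Mead").x.round(3))
E
```

```text
15.37 base mm [-111.   483.4  181.3] F [ 0.5 -0.  -0.5] Mo [-0.04 -0.13 -0.01] w 0.0867867791803717 0.0 pos [0.4976 0.1555 0.1813] rv [[0.229, 0.973, 0.001], [0.973, -0.229, 0.0], [0.0, 0.001, -1.0]] q [ 0.09  0.47  1.75 -0.    0.93  0.32]
[0, 1] [ 0.4939 -0.3357] 181.5 62.0 85.0
[0] [ 0.4934 -0.3381] 114.7 62.0 85.0
[1] [ 0.4931 -0.3339] 65.8 62.0 85.0
scraper now [ 0.509  0.319 -0.251  0.898]
```

>>> {"fn": "move_arm", "kwargs": {"commands": [{"hand":8.7,"travel":[-3.6,0.8,0],"twist":[0,0,0]},{"hand":8.7,"travel":[-3.6,0.8,0],"twist":[0,0,0]},{"hand":8.7,"travel":[-3.6,0.8,0],"twist":[0,0,0]},{"hand":8.7,"travel":[-3.6,0.8,0],"twist":[0,0,0]},{"hand":8.7,"travel":[-3.6,0.8,0],"twist":[0,0,0]}]}}

```text
time: 15.88
position: [0.4957, -0.0284, 0.1813]
tool_rot: [0.784, 0.621, 0.0, 0.0]
ft_force: [0.7, 0.1, -0.3]
grip_width: 0.0868
grip_force: 0.0
```

>>> {"fn": "move_arm", "kwargs": {"commands": [{"hand":8.7,"travel":[-3.6,0.8,0],"twist":[0,0,0]},{"hand":8.7,"travel":[-3.6,0.8,0],"twist":[0,0,0]},{"hand":8.7,"travel":[-3.6,0.8,0],"twist":[0,0,0]},{"hand":8.7,"travel":[-3.6,0.8,0],"twist":[0,0,0]},{"hand":8.7,"travel":[-3.6,0.8,0],"twist":[0,0,0]}]}}

```text
time: 16.3
position: [0.4934, -0.2131, 0.1812]
tool_rot: [0.784, 0.621, 0.0, 0.0]
ft_force: [0.7, 0.2, 0.7]
grip_width: 0.0869
grip_force: 0.0
```

>>> {"fn": "move_arm", "kwargs": {"commands": [{"hand":8.7,"travel":[-3.6,0.8,0],"twist":[0,0,0]},{"hand":8.7,"travel":[-3.6,0.8,0],"twist":[0,0,0]},{"hand":8.7,"travel":[-2,0.4,0],"twist":[0,0,0]},{"hand":8.7,"travel":[0,0,0],"twist":[0,0,0]},{"hand":8.7,"travel":[0,0,0],"twist":[0,0,0]}]}}

```text
time: 16.72
position: [0.4916, -0.3066, 0.1808]
tool_rot: [0.785, 0.62, 0.0, 0.0]
ft_force: [-0.1, 0.5, -0.4]
grip_width: 0.0876
grip_force: 0.0
```

```bash
python3 st.py
python3 - <<'E'
from rig import robot
from h import *
o=robot.get_obs(); print("tool delta cm",100*R.from_quat(o["tool_rot"]).as_matrix().T@(np.array([.4942,-.338,.072])-o["position"]))
E
```

```text
16.72 base mm [-10.6  32.3 180.8] F [-0.1  0.5 -0.4] Mo [-0.03 -0.09 -0.  ] w 0.0876074946416239 0.0 pos [ 0.4916 -0.3066  0.1808] rv [[0.232, 0.973, 0.001], [0.973, -0.232, 0.0], [0.0, 0.0, -1.0]] q [-0.75  0.54  1.6   0.    1.   -0.52]
tool delta cm [-3.0012122   0.97314338 10.88060004]
```

>>> {"fn": "move_arm", "kwargs": {"commands": [{"hand":8.7,"travel":[-3,1,0],"twist":[0,0,0]},{"hand":8.7,"travel":[0,0,3],"twist":[0,0,0]},{"hand":8.7,"travel":[0,0,3],"twist":[0,0,0]},{"hand":8.7,"travel":[0,0,3],"twist":[0,0,0]},{"hand":8.7,"travel":[0,0,1.4],"twist":[0,0,0]}]}}

```text
time: 17.13
position: [0.4929, -0.3336, 0.0736]
tool_rot: [0.784, 0.621, -0.0, -0.003]
ft_force: [0.2, 0.0, -0.3]
grip_width: 0.0873
grip_force: 0.0
```

>>> {"fn": "move_arm", "kwargs": {"commands": [{"hand":3,"travel":[0,0,0.5],"twist":[0,0,0]},{"hand":3,"travel":[0,0,0],"twist":[0,0,0]},{"hand":3,"travel":[0,0,0],"twist":[0,0,0]},{"hand":3,"travel":[0,0,0],"twist":[0,0,0]},{"hand":3,"travel":[0,0,0],"twist":[0,0,0]}], "force": 8}}

```text
time: 17.55
position: [0.4952, -0.338, 0.0732]
tool_rot: [0.784, 0.621, 0.0, 0.001]
ft_force: [0.1, -1.0, -1.2]
grip_width: 0.0612
grip_force: 0.0
```

>>> {"fn": "move_arm", "kwargs": {"commands": [{"hand":3,"travel":[0,0,0],"twist":[0,0,0]},{"hand":3,"travel":[0,0,0],"twist":[0,0,0]},{"hand":3,"travel":[0,0,0],"twist":[0,0,0]},{"hand":3,"travel":[0,0,0],"twist":[0,0,0]}]}}

```text
time: 17.88
position: [0.4942, -0.3378, 0.0719]
tool_rot: [0.784, 0.62, 0.0, 0.0]
ft_force: [0.5, 0.8, -0.3]
grip_width: 0.0356
grip_force: 0.0
```

```bash
python3 st.py
python3 - <<'E'
from rig import robot
from h import *
F={n:robot.camera(n)["frame"] for n in("side","top")}
im=np.zeros((600,600,3),np.uint8)
im[:300,:600]=cv2.resize(F["side"][155:215,255:375],(600,300),interpolation=cv2.INTER_CUBIC)
im[300:,:600]=cv2.resize(F["top"][165:235,330:470],(600,300),interpolation=cv2.INTER_CUBIC)
cv2.imwrite("pics/grip.png",im[:,:,::-1])
E
```

```text
17.88 base mm [-0.9  2.6 71.9] F [ 0.5  0.8 -0.3] Mo [ 0.02 -0.04  0.02] w 0.035602027619652234 0.0 pos [ 0.4942 -0.3378  0.0719] rv [[0.23, 0.973, 0.0], [0.973, -0.23, -0.0], [-0.0, 0.0, -1.0]] q [-0.79  0.72  1.62 -0.    0.8  -0.55]
```

View pics/grip.png

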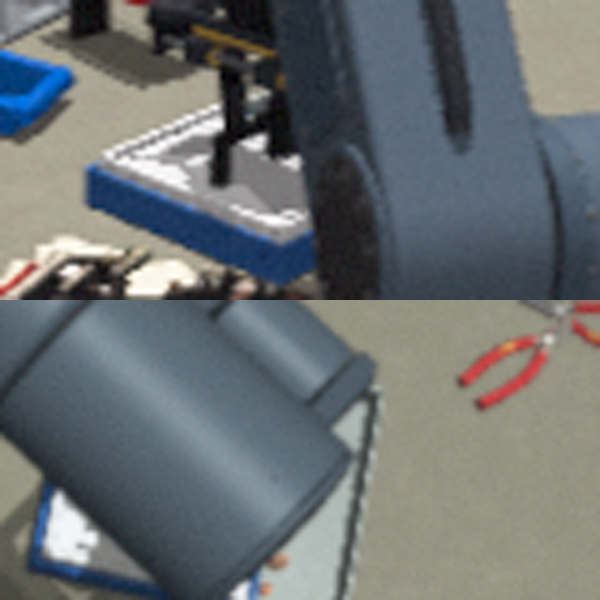

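The fingers stand astride the handle bar (side half, finger at (225,150), post at (280,140)), with no contact so far. Close gently, then firmly.

>>> {"fn": "move_arm", "kwargs": {"commands": [{"hand":0.8,"travel":[0,0,0],"twist":[0,0,0]},{"hand":0.8,"travel":[0,0,0],"twist":[0,0,0]},{"hand":0.8,"travel":[0,0,0],"twist":[0,0,0]},{"hand":0.8,"travel":[0,0,0],"twist":[0,0,0]},{"hand":0.8,"travel":[0,0,0],"twist":[0,0,0]}]}}

```text
time: 18.4
position: [0.4947, -0.3378, 0.0715]
tool_rot: [0.784, 0.621, 0.0, 0.0]
ft_force: [1.8, -0.6, -1.4]
grip_width: 0.0139
grip_force: 8.0
```

>>> {"fn": "move_arm", "kwargs": {"commands": [{"hand":0.8,"travel":[0,0,0],"twist":[0,0,0]},{"hand":0.8,"travel":[0,0,0],"twist":[0,0,0]},{"hand":0.8,"travel":[0,0,0],"twist":[0,0,0]}]}}

```text
time: 18.65
position: [0.4946, -0.3379, 0.0715]
tool_rot: [0.784, 0.621, 0.0, 0.0]
ft_force: [2.1, 0.1, -1.5]
grip_width: 0.0142
grip_force: 8.0
```

```bash
python3 st.py
```

```text
18.65 base mm [-0.5  2.6 71.5] F [ 2.1  0.1 -1.5] Mo [-0.08 -0.42  0.03] w 0.014175444946084737 8.000262826681137 pos [ 0.4946 -0.3379  0.0715] rv [[0.23, 0.973, 0.001], [0.973, -0.23, -0.001], [-0.0, 0.001, -1.0]] q [-0.79  0.72  1.62  0.    0.8  -0.55]
```

>>> {"fn": "move_arm", "kwargs": {"commands": [{"hand":0.8,"travel":[0,0,0],"twist":[0,0,0]},{"hand":0.8,"travel":[0,0,0],"twist":[0,0,0]},{"hand":0.8,"travel":[0,0,-0.2],"twist":[0,0,0]},{"hand":0.8,"travel":[0,0,-0.3],"twist":[0,0,0]},{"hand":0.8,"travel":[0,0,-0.5],"twist":[0,0,0]}], "force": 50}}

```text
time: 19.07
position: [0.4928, -0.3364, 0.0806]
tool_rot: [0.784, 0.621, -0.0, -0.002]
ft_force: [0.6, 0.6, -6.6]
grip_width: 0.0135
grip_force: 50.0
```

>>> {"fn": "move_arm", "kwargs": {"commands": [{"hand":0.8,"travel":[0,0,0],"twist":[0,0,0]},{"hand":0.8,"travel":[0,0,0],"twist":[0,0,0]},{"hand":0.8,"travel":[0,0,0],"twist":[0,0,0]}]}}

```text
time: 19.32
position: [0.4938, -0.3373, 0.0815]
tool_rot: [0.784, 0.621, -0.0, -0.0]
ft_force: [0.1, -0.7, -6.1]
grip_width: 0.0133
grip_force: 50.0
```

```bash
python3 st.py
```

```text
19.32 base mm [-1.4  2.9 81.5] F [ 0.1 -0.7 -6.1] Mo [-0.07 -0.08  0.03] w 0.013283984461196094 49.99898783862591 pos [ 0.4938 -0.3373  0.0815] rv [[0.23, 0.973, -0.001], [0.973, -0.23, 0.001], [0.0, -0.001, -1.0]] q [-0.79  0.7   1.62 -0.    0.82 -0.55]
```

Cover lifted freely: 6 N, small moments, level. Nine more centimetres up.

>>> {"fn": "move_arm", "kwargs": {"commands": [{"hand":0.8,"travel":[0,0,-0.5],"twist":[0,0,0]},{"hand":0.8,"travel":[0,0,-0.8],"twist":[0,0,0]},{"hand":0.8,"travel":[0,0,-1],"twist":[0,0,0]},{"hand":0.8,"travel":[0,0,-1],"twist":[0,0,0]},{"hand":0.8,"travel":[0,0,-1],"twist":[0,0,0]}]}}

```text
time: 19.73
position: [0.4944, -0.3378, 0.1261]
tool_rot: [0.784, 0.621, 0.0, 0.001]
ft_force: [-0.1, 0.0, -6.0]
grip_width: 0.0132
grip_force: 50.0
```

>>> {"fn": "move_arm", "kwargs": {"commands": [{"hand":0.8,"travel":[0,0,-1],"twist":[0,0,0]},{"hand":0.8,"travel":[0,0,-1],"twist":[0,0,0]},{"hand":0.8,"travel":[0,0,-1],"twist":[0,0,0]},{"hand":0.8,"travel":[0,0,-0.9],"twist":[0,0,0]},{"hand":0.8,"travel":[0,0,-0.5],"twist":[0,0,0]}]}}

```text
time: 20.15
position: [0.4947, -0.338, 0.1703]
tool_rot: [0.784, 0.621, 0.0, 0.001]
ft_force: [-0.3, -0.8, -6.1]
grip_width: 0.0134
grip_force: 50.0
```

>>> {"fn": "move_arm", "kwargs": {"commands": [{"hand":0.8,"travel":[0,0,-0.3],"twist":[0,0,0]},{"hand":0.8,"travel":[0,0,0],"twist":[0,0,0]},{"hand":0.8,"travel":[0,0,0],"twist":[0,0,0]},{"hand":0.8,"travel":[0,0,0],"twist":[0,0,0]},{"hand":0.8,"travel":[0,0,0],"twist":[0,0,0]}]}}

```text
time: 20.57
position: [0.4938, -0.3373, 0.1708]
tool_rot: [0.784, 0.621, -0.0, -0.001]
ft_force: [0.2, -0.3, -6.2]
grip_width: 0.0135
grip_force: 50.0
```

```bash
python3 st.py
python3 - <<'E'
from rig import robot
from h import *
F={n:robot.camera(n)["frame"] for n in("side","top")}
im=np.zeros((600,640,3),np.uint8)
im[:400]=cv2.resize(F["side"][140:300,140:396],(640,400),interpolation=cv2.INTER_CUBIC)
im[400:]=cv2.resize(F["top"][180:255,150:390],(640,200),interpolation=cv2.INTER_CUBIC)
cv2.imwrite("pics/held.png",im[:,:,::-1])
E
```

```text
20.57 base mm [ -1.4   3.  170.8] F [ 0.2 -0.3 -6.2] Mo [ 0.02 -0.05 -0.01] w 0.013475787918912152 49.99918872490525 pos [ 0.4938 -0.3373  0.1708] rv [[0.23, 0.973, -0.001], [0.973, -0.23, 0.001], [0.001, -0.001, -1.0]] q [-0.79  0.57  1.56  0.    1.01 -0.55]
```

View pics/held.png

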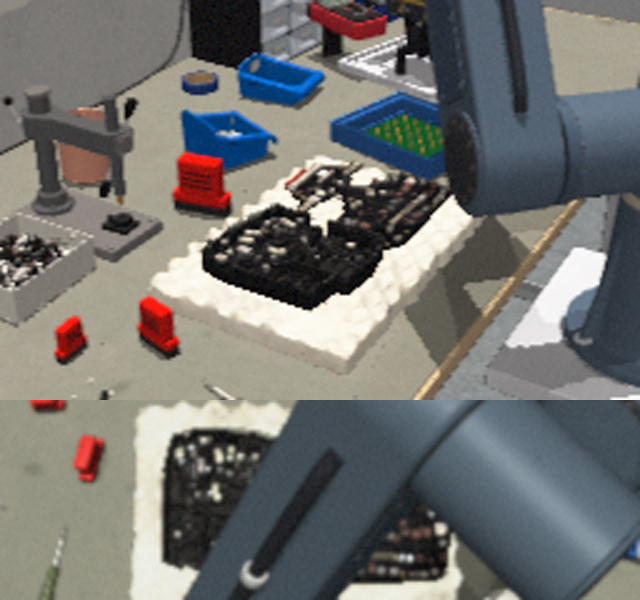

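The cover is held level about 9.9 cm up (side, around (390,70)). The base with its pins is open at (400,130), the scraper stands on the bench at (157,325), and the driver and tin are undisturbed. Handing in.

```bash
python3 -c "
from rig import robot
print(robot.get_obs()['joint_velocities'].round(3)); print(robot.hand_in())"
```

```text
[-0.001 -0.004 -0.002  0.001  0.001 -0.002]
the job is handed in; nothing more can be done
None
```

I handed the job in with the turnings wiped off the bare cover into the trough, the scraper standing on the bench and the cover held level 9.9 cm up; the trough view showed three copper lumps, the larger taken as two touching turnings.

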